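# Take the grinding jar off the spice mill and put it away among the spices

### The job

Take the copper grinding jar off the spice mill: push its red release button right down, twist the jar a quarter turn anticlockwise in its socket, lift it off, stand it upright on the chopping board and let go of it. Then take it up again by its black knob and put it away upright on the floor of the wooden spice caddy, among the spice jars, not dropping it and gently nudging them aside so that they stay standing in the caddy. Leave the corn cob and the salt cellar on the board where they are.

Things in the scene. Friction and masses are not known exactly. Their poses are not given: they have to be found in the camera images.
- mill: Drive base of the spice mill, fixed to the counter: grey box 210 (x) x 130 (y) x 60 mm high. Origin at the centre of its underside. Red release button on top at local x = -55 mm, round bayonet socket in the top at local x = +45 mm. It stands to the robot's left or right; the caddy stands on the other side.
- socket (a point): Centre of the socket's floor, 45 mm above the counter and 15 mm below the mill's top face; axes as the mill's. Socket bore 56 mm. Two ledges overhang the jar's lugs, with two notches at the socket's +y and -y sides (a yellow mark beside each) through which the lugs come out.
- release_top (a point): Centre of the top of the red release button (26 mm in diameter), 74 mm above the counter before it is pressed. It is pressed straight down 10 mm, against about 3 N of friction, and stays down where it is left. While it is up, two pins block the jar's twist.
- release (a joint): Travel of the release button in m: 0 up (locked), 0.010 fully down (pins out of the way; they are clear from 0.007).
- cup: Grinding jar (about 330 g with knob): round, copper-coloured, smooth, black band. Body 62 mm in diameter from 44 to 76 mm above its underside, where it is held to twist it; below, a cone (16 to 44 mm) narrows to a foot 38 mm in diameter (0 to 16 mm). Shoulder at 81 mm, knob above. Origin at the centre of its underside, z up. In the mill its underside rests on the socket's floor.
- lug (a point): Tip of the +x one of the jar's two bayonet lugs, 25.5 mm from its axis, 3 mm above its underside; the other is opposite. Each is 6 mm high, 10 mm wide; a yellow mark on the shoulder lies above each. Locked: jar's x axis along the mill's. From above it turns anticlockwise about 95 degrees to a stop; from 80 degrees up to the stop it lifts straight out (16 mm frees it).
- knob: Black knob with an orange top face on the grinding jar, 22 mm in diameter, from 82 to 108 mm above the jar's underside. Origin on the jar's axis 81 mm above its underside. The knob spins freely on the jar, with slight friction (6 N mm): enough to keep the jar from spinning in the air, not enough to twist it in the mill.
- board: Wooden chopping board, fixed, 260 (x) x 200 (y) x 20 mm thick, between mill and caddy. Origin at the centre of its underside; top at 20 mm. A corn cob lies across it on the half far from the robot, centred about 85 mm on +x from the middle; the near half is free.
- caddy: Wooden spice caddy, fixed: open box 260 (x) x 82 (y) x 36 mm high, walls and floor 5 mm (inside 250 x 72). Origin at the centre of its underside. Three jars stand in a row along its x: one near the -x end, then a gap of 50 to 59 mm (less than the 62 mm grinding jar), then two more towards +x. They slide aside; the row has about 38 mm of slack with the grinding jar in.
- jar_a: Terracotta spice jar with steel cap, 50 mm in diameter, 66 mm high (cap 40 mm in diameter, sloping shoulder from 44 to 52 mm), 160 g, loose in the caddy in any of the three places. Origin at the centre of its underside.
- jar_b: Yellow spice jar with black cap, same size and mass as the terracotta one. When the grinding jar is lowered slowly between two jars, centred in the gap and with its lugs across the row, its cone slides them aside with a few newtons.
- jar_c: Green spice jar with wooden cap, same size and mass as the terracotta one.
- cob: Corn cob, 150 mm long, 44 mm thick, lying on the board's far half; origin under its middle. Leave alone.
- salt: White salt cellar, 40 mm across, 60 mm high, standing on the board near the middle of its left (+y) edge; origin under its centre. Leave alone.
There are look-alikes about, which are no part of the job. What is meant by the mill is not green, and is the larger of those in its own colour.

How it is judged (in metres and radians):
On the way, in this order (a step that is already met when the one before it is completed fails the run):
1. the release button is pushed down at least 8 of its 10 mm while the jar is still locked in its socket (value of joint release above 0.008 m and angle between the x axis of cup and the x axis of mill, either way round below 0.2 rad and z of cup in the frame of socket below 0.006 m and horizontal distance between cup and socket below 0.006 m), for 0.1 s.
2. the jar is twisted to its unlocked position (over 1.25 rad), still down in the socket (angle between the x axis of cup and the x axis of mill, either way round above 1.25 rad and z of cup in the frame of socket below 0.006 m and horizontal distance between cup and socket below 0.006 m), for 0.1 s.
3. the jar stands upright on the chopping board, let go of (x of cup in the frame of board between -0.125 and 0.125 m and y of cup in the frame of board between -0.095 and 0.095 m and z of cup in the frame of board below 0.024 m and angle between cup's own z axis and vertical below 0.1 rad and linear speed of cup below 0.02 m/s and contact force between cup and the fingers below 0.1 N and contact force between cup and board above 0.5 N), for 0.2 s.
4. the jar is lifted off the board, held by its knob (z of cup in the frame of board above 0.05 m and contact force between knob and the fingers above 1 N), for 0.2 s.
At the end, for the whole second after the job is handed in: The grinding jar stands upright (within 0.08 rad) on the caddy's floor (underside within 4 mm of it) in the row (within 12 mm of the caddy's long centre line), at rest and released; all three spice jars still stand upright (within 0.1 rad) on the caddy's floor (x of cup in the frame of caddy between -0.125 and 0.125 m and y of cup in the frame of caddy between -0.012 and 0.012 m and z of each of cup, jar_a, jar_b, jar_c in the frame of caddy below 0.009 m and angle between cup's own z axis and vertical below 0.08 rad and linear speed of cup below 0.01 m/s and angle between each of jar_a, jar_b, jar_c's own z axis and vertical below 0.1 rad and x of jar_a in the frame of caddy between -0.125 and 0.125 m and y of jar_a in the frame of caddy between -0.035 and 0.035 m and x of jar_b in the frame of caddy between -0.125 and 0.125 m and y of jar_b in the frame of caddy between -0.035 and 0.035 m and x of jar_c in the frame of caddy between -0.125 and 0.125 m and y of jar_c in the frame of caddy between -0.035 and 0.035 m); the robot touches nothing.
It fails at once if a spice jar is tipped by more than 0.5 rad or lifted off the caddy's floor by more than 20 mm (angle between any of jar_a, jar_b, jar_c's own z axis and vertical above 0.5 rad or z of any of jar_a, jar_b, jar_c in the frame of caddy above 0.025 m).
It fails at once if a spice jar is pushed hard (over 20 N by the grinding jar or the fingers) (contact force between any of jar_a, jar_b, jar_c and cup above 20 N or contact force between any of jar_a, jar_b, jar_c and the fingers above 20 N).
It fails at once if the grinding jar is dropped (moves at over 0.4 m/s while no finger touches it) (linear speed of cup above 0.4 m/s and contact force between cup and the fingers below 0.1 N).
It fails at once if the grinding jar is tipped by more than 0.8 rad (angle between cup's own z axis and vertical above 0.8 rad).
It fails at once if the cob or the salt cellar is moved by more than 30 mm (distance of any of cob, salt from where it was at the start of the episode above 0.03 m).
It also fails if it takes over 72 s, if anything falls off the work surface, if the arm or the gripper's body presses on something with over 40 N, if the wrist force passes 120 N, or if a joint passes its speed limit or range.

### The arm

A 6-joint arm with a two-finger parallel gripper is mounted at the origin on the work surface. World frame = base frame: x ahead of the robot, y to its left, z up, the work surface at z = 0. Lengths are in mm, angles in rad, forces in N, time in s.
With the tool pointing down it reaches from about 300 to 775 mm from the base axis. Payload 14.6 kg.
Tool frame: the origin (TCP) lies on the centre line of the jaws, within the pads' length; the fingertips stand 19 mm ahead of it and the grasp point (between the pads) is the TCP (bot.tip_reach is the distance from the TCP to the fingertips, in mm); z points along the fingers, y is the line along which they close (so a half turn about z gives the same grasp; the last joint's range is limited). The gripper opens to 85 mm and grips with 20 to 120 N. Pads are 22 mm wide; open, the fingers measure 114 mm over their backs; the gripper's body (76 mm by 85 mm) begins 54 mm behind the grasp point. The pads swing forward as they close: fully open they stand 13 mm farther back than shut.
Start: joints at [-1.213, 0.3, 1.521, -0, 1.321, -0.067], TCP at [226.668, -501.11, 250.281] pointing down, gripper open.
Joint ranges: [-3.03, 3.03], [-0.79, 2.21], [0.23, 2.52], [-1.04, 4.18], [0, 3.07], [-2.55, 2.55]. Speed limits (rad/s): [2.22, 2.22, 2.57, 3.14, 3.14, 3.14].

### API

Orientations are given as a unit quaternion [w, x, y, z].
In Python, from rig import bot gives the robot as it stands. Calls block until the motion is done:
- bot.move_to(position, orientation): joint-space move of the TCP to a pose.
- bot.servo_line(position, attitude=None, speed=150, until_force=None): straight line of the TCP; attitude=None keeps the orientation; speed is the mean speed in mm/s. With until_force (N) it stops when the force on the tool has changed by that much, and returns True; else False.
- bot.move_joints(angles): joint-space move.
- bot.move_gripper(opening, grip_force=None): finger opening in mm; grip_force is the grip in N (None keeps the last); returns when the fingers have stopped.
- bot.dwell(seconds).
- bot.ik(position, orientation): joint angles nearest the present ones, or None.
- bot.read_state(): the state.
- bot.read_camera(name): name is "scene" or "top" or "wrist"; returns a dict with "image" (420x560x3 uint8, blue, green, red), "depth" (420x560 float32, mm along the optical axis (not along the pixel's ray), 0 where there is no reading), "fovy" (degrees; the focal length in pixels is half the picture's height over the tangent of half this angle, whatever the lens; pixels are square), "cx", "cy" (the principal point, pixels), "eye" and "attitude" of the camera in the world; the wrist camera has in their place "mount" (4x4, takes a point from camera to tool coordinates, whose origin is the TCP and whose axes are the flange's). Camera axes: x right, y down, z forward; pixel columns grow to the right and rows downward; lengths in mm; the calibration is good to about 2 mm. The wrist camera is an equidistant fisheye: a pixel r from the principal point sees the ray r / f radians off the axis. A picture is of the moment at which its call begins: read the wrist's pose just before it.
A pose or a line that the arm cannot do raises bot.MotionError and nothing moves.
- bot.finish_job(): hands the job in; it is judged then, once.
The state is a dict: "clock": time; "joint_positions": joint angles; "qvel": joint speeds; "effort": joint torques, N m; "ee_pos": TCP position; "tool_rot": TCP orientation; "ft_force": force on the tool from outside, world axes, zero at the start; "moment": the same for the moment, N m; "grip_width": finger opening in mm; "grip_force": force on a finger pad.
Only numpy, scipy, OpenCV 4.12 (cv2) and the standard library are available. Lean on these libraries where they do the work, as an engineer would, in place of code of your own. Each camera call takes 0.05 s, during which the arm holds its last target. There are 200 camera calls.

## Working session

There is one attempt and no reset: what is moved stays moved. The work goes in short steps, each a Python script; the robot and the scene stay as the last script left them, time stands still between calls to the robot, and variables do not carry over. Pictures are saved under pics/ and viewed, at most 10 in all, crops included, and the job is handed in when it is done.

```bash
ls; mkdir -p pics
cat > h.py <<'E'
import numpy as np, cv2
from scipy.spatial.transform import Rotation as R
from rig import bot
def q2m(q): return R.from_quat([q[1],q[2],q[3],q[0]]).as_matrix()
def world(c):
    "per-pixel world points from depth (pinhole cams)"
    h,w=c['depth'].shape; f=h/2/np.tan(np.radians(c['fovy'])/2)
    v,u=np.mgrid[:h,:w]; d=c['depth']
    P=np.stack([(u-c['cx'])/f*d,(v-c['cy'])/f*d,d],-1)
    A=np.array(c['attitude'],float); M=A if A.shape==(3,3) else q2m(A)
    return P@M.T+np.array(c['eye'])
E
python3 - <<'E'
from h import *
for n in('top','scene'):
    c=bot.read_camera(n); cv2.imwrite(f'pics/{n}0.png',c['image']); np.savez(f'pics/{n}0.npz',**{k:np.array(v) for k,v in c.items()})
    print(n,c['fovy'],c['cx'],c['cy'],c['eye'],c['attitude'])
print(bot.read_state())
E
```

```text
pics
top 42.03365739223579 280.961477953419 219.86802689545058 [ 459.70373282  -25.17007709 1335.30679264] [ 0.01251347 -0.69851242  0.71514547 -0.02215323]
scene 46.10208349011012 272.76978669896704 207.42284161783002 [1406.06762902 -534.08228497  812.31221947] [-0.40059103  0.76449834  0.45129851 -0.22671298]
{'clock': 0.1, 'joint_positions': array([-1.21260640e+00,  3.00432861e-01,  1.52152208e+00,  7.93508961e-06,
        1.32068253e+00, -6.66288101e-02]), 'qvel': array([-5.89363607e-05, -2.57834854e-03,  1.90682407e-04,  5.05279138e-04,
       -1.04904303e-04, -9.23956098e-04]), 'effort': array([ 2.14139181e-03, -5.44378209e+01, -3.62368977e+01, -2.41352342e-05,
        3.05202797e-03,  7.47303062e-06]), 'ee_pos': array([ 226.60466735, -500.94468689,  249.7672336 ]), 'tool_rot': array([-5.17424358e-04,  9.77525893e-01,  2.10814740e-01, -7.20845581e-05]), 'ft_force': array([ 0.29128603, -0.38313899, -0.4044092 ]), 'moment': array([ 0.0322312 , -0.02789963,  0.00806182]), 'grip_force': 0.0, 'grip_width': 85.67079648236124}
```

View pics/top0.png

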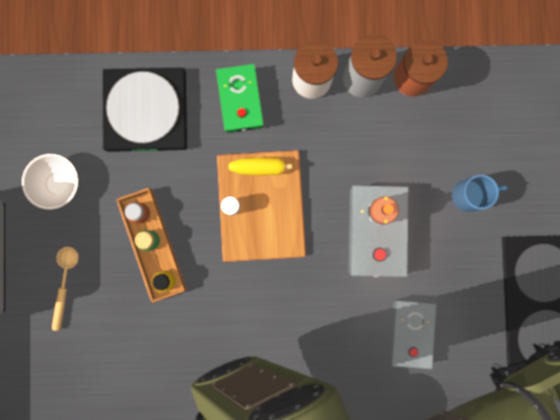

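View pics/scene0.png

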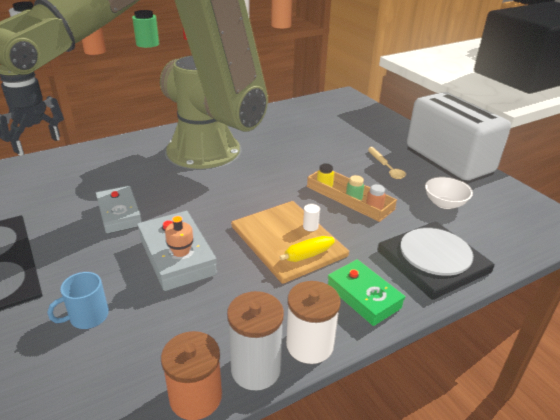

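The top view shows three mill look-alikes: green at (239,97), small grey at (414,334) and large grey at (379,231), which has the copper jar and a red button at (379,255). I choose the large grey one. The board is at (262,205) with the salt at (230,205) and the cob at (257,167). The caddy is at (150,245), with caps at (134,212), (147,240) and (161,282).

```bash
cat >> h.py <<'E'
def onplane(c,uv,z):
    h=c['image'].shape[0]; f=h/2/np.tan(np.radians(float(c['fovy']))/2)
    d=np.array([(uv[0]-c['cx'])/f,(uv[1]-c['cy'])/f,1.]); d=q2m(c['attitude'])@d
    e=np.array(c['eye']); return e+d*(z-e[2])/d[2]
E
python3 - <<'E'
from h import *
c=dict(np.load('pics/top0.npz')); im=c['image']; W=world(c); hsv=cv2.cvtColor(im,cv2.COLOR_BGR2HSV)
def at(name,uv,z): 
    p=onplane(c,uv,z); print(name,uv,p.round(1),'depthpt',W[int(uv[1]),int(uv[0])].round(1))
def blob(name,lo,hi,roi,z):
    m=cv2.inRange(hsv,np.array(lo),np.array(hi)); k=np.zeros_like(m); x0,y0,x1,y1=roi; k[y0:y1,x0:x1]=m[y0:y1,x0:x1]
    n,l,s,ce=cv2.connectedComponentsWithStats(k)
    for i in range(1,n):
        if s[i,4]>5: at(f'{name} a={s[i,4]}',ce[i].round(1),z)
blob('button',(0,150,120),(4,255,255),(365,240,395,270),74)
blob('jar orange',(5,120,120),(15,255,255),(345,180,415,230),153)
blob('knob?',(10,180,200),(20,255,255),(345,180,415,230),153)
blob('yellow',(22,100,120),(35,255,255),(350,185,410,235),60)
for n,z0,z1,roi in (('mill',52,68,(340,175,420,285)),('board',14,26,(205,140,315,270)),('caddy',28,44,(110,180,195,310))):
    m=((W[...,2]>z0)&(W[...,2]<z1)).astype(np.uint8); k=np.zeros_like(m);x0,y0,x1,y1=roi;k[y0:y1,x0:x1]=m[y0:y1,x0:x1]
    n_,l,s,ce=cv2.connectedComponentsWithStats(k)
    ys,xs=np.nonzero(k); Pw=W[ys,xs][:,:2].astype(np.float32); (cx,cy),(w,h),a=cv2.minAreaRect(Pw); print(n,len(xs),round(cx,1),round(cy,1),round(w,1),round(h,1),round(a,2),'z',np.median(W[ys,xs,2]))
m=((W[...,2]>60)&(W[...,2]<80)).astype(np.uint8); k=np.zeros_like(m);k[180:310,110:250]=m[180:310,110:250]
n_,l,s,ce=cv2.connectedComponentsWithStats(k)
for i in range(1,n_):
    if s[i,4]>20:
        q=l==i;(cx,cy),r=cv2.minEnclosingCircle(W[q][:,:2].astype(np.float32)); print('cap',ce[i].round(1),s[i,4],W[q].mean(0).round(1),round(cx,1),round(cy,1),round(r,1),hsv[q].mean(0).round(0))
cr=cv2.resize(im[170:290,335:425],None,fx=5,fy=5,interpolation=cv2.INTER_CUBIC); cv2.imwrite('pics/crop.png',cr)
E
```

```text
button a=88 [379.6 254.3] [ 436.5 -268.9   74. ] depthpt [ 437.2 -267.9   72.2]
jar orange a=508 [383.3 210.2] [ 533.4 -264.8  153. ] depthpt [ 533.7 -263.8  155.2]
knob? a=51 [387.3 208.6] [ 536.7 -273.7  153. ] depthpt [ 538.  -273.1  152.6]
mill 4205 492.5 -271.6 131.2 210.6 87.47 z 59.11012372430355
board 7361 561.8 5.0 259.9 199.7 2.12 z 19.202278269269755
caddy 807 473.0 269.5 260.0 84.4 17.95 z 34.40611960390106
cap [229.7 205.2] 142 [557.8  74.3  77. ] 558.7 75.7 19.8 [ 21.   4. 255.]
cap [133.2 210.9] 243 [550.2 297.8  69.9] 549.6 298.9 21.1 [ 15.  16. 214.]
cap [143.4 239.3] 242 [484.1 275.3  69.4] 484.0 275.9 20.2 [ 22. 110. 242.]
cap [160.1 281.3] 245 [386.7 238.   69.7] 385.9 239.0 20.3 [67. 59. 70.]
```

View pics/crop.png

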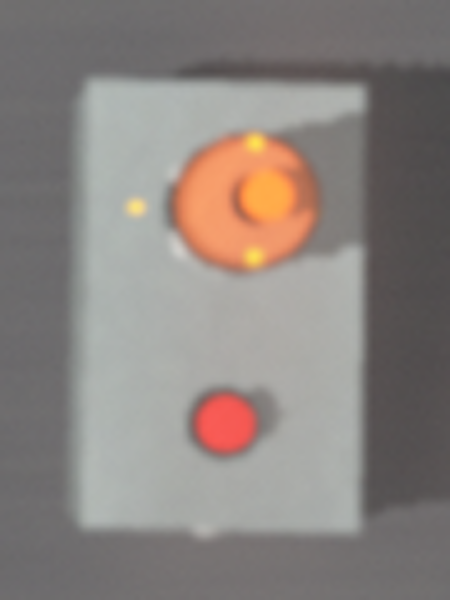

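The crop confirms the choice: large grey base, red button, copper jar with orange knob top, and lug marks along the mill's x axis. The measured poses agree with the given geometry to about 1 mm. Next I press the button and check wrist reach for the twist.

```bash
cat >> h.py <<'E'
def dn(deg): a=np.radians(deg)/2; return [0,np.cos(a),np.sin(a),0]
YM=-2.53; SOCK=np.array([537.2,-273.4]); BTN=np.array([437.3,-269.0])
YC=17.95; GAP=np.array([434.7,257.3]); BRD=np.array([497.,-20.])
def st(*k):
    s=bot.read_state(); print({i:np.round(s[i],3) for i in ('clock','ee_pos','ft_force','moment','grip_width','grip_force')+k})
E
python3 - <<'E'
from h import *
print(bot.tip_reach)
for n,p in (('sock',[*SOCK,107]),('board',[*BRD,80]),('gap',[*GAP,110])):
    for a in range(-180,181,30):
        j=bot.ik(p,dn(a)); print(n,a,None if j is None else round(j[5],2),end='; ')
    print()
bot.move_gripper(0,30)
bot.move_to([*BTN,160],dn(YM)); st()
bot.servo_line([*BTN,100],speed=150)
print(bot.servo_line([*BTN,81],speed=25,until_force=18)); st()
E
```

```text
19.0
sock -180 -2.1; sock -150 None; sock -120 None; sock -90 None; sock -60 2.09; sock -30 1.56; sock 0 1.04; sock 30 0.52; sock 60 -0.01; sock 90 -0.53; sock 120 -1.06; sock 150 -1.58; sock 180 -2.1; 
board -180 -1.68; board -150 -2.21; board -120 None; board -90 None; board -60 2.5; board -30 1.98; board 0 1.46; board 30 0.93; board 60 0.41; board 90 -0.11; board 120 -0.64; board 150 -1.16; board 180 -1.68; 
gap -180 -1.11; gap -150 -1.63; gap -120 -2.16; gap -90 None; gap -60 None; gap -30 None; gap 0 2.03; gap 30 1.51; gap 60 0.99; gap 90 0.46; gap 120 -0.06; gap 150 -0.59; gap 180 -1.11; 
{'clock': np.float64(2.1), 'ee_pos': array([ 437.16 , -269.691,  160.281]), 'ft_force': array([-0.887,  0.111, -0.467]), 'moment': array([ 0.005,  0.021, -0.006]), 'grip_width': np.float64(0.037), 'grip_force': np.float64(0.0)}
True
{'clock': np.float64(3.325), 'ee_pos': array([ 437.588, -269.18 ,   82.999]), 'ft_force': array([-2.744,  1.354,  9.162]), 'moment': array([ 0.25 ,  0.486, -0.012]), 'grip_width': np.float64(-0.008), 'grip_force': np.float64(4.338)}
```

Button bottomed: tip at 64 mm, with the force stop tripped. Now a closer look at the jar with the wrist camera.

```bash
cat >> h.py <<'E'
def wshot(name):
    s=bot.read_state(); c=bot.read_camera('wrist'); cv2.imwrite(f'pics/{name}.png',c['image'])
    c['T']=(np.array(s['ee_pos']),q2m(s['tool_rot'])); np.save(f'pics/{name}.npy',c,allow_pickle=True); return c
def wplane(c,uv,z):
    f=210/np.tan(np.radians(float(c['fovy']))/2); d=np.array([uv[0]-c['cx'],uv[1]-c['cy']]); r=np.hypot(*d); t=r/f
    ray=np.array([*(d/max(r,1e-9)*np.sin(t)),np.cos(t)]); M=np.array(c['mount']); p,Rt=c['T']
    e=p+Rt@M[:3,3]; v=Rt@M[:3,:3]@ray; return e+v*(z-e[2])/v[2]
E
python3 - <<'E'
from h import *
bot.servo_line([*BTN,160],speed=200)
bot.move_gripper(85)
bot.move_to([*SOCK,270],dn(YM)); bot.dwell(.2); st()
c=wshot('w1'); print(c['fovy'],c['cx'],c['cy'],np.round(c['mount'],3))
E
```

```text
{'clock': np.float64(5.483), 'ee_pos': array([ 536.414, -273.485,  269.015]), 'ft_force': array([0.416, 1.186, 0.045]), 'moment': array([-0.005,  0.015, -0.004]), 'grip_width': np.float64(84.967), 'grip_force': np.float64(0.0)}
65.70646984690485 285.6129187824963 207.35954287189446 [[  -0.      -0.963   -0.269   68.21 ]
 [   1.       0.      -0.      -0.985]
 [   0.      -0.269    0.963 -123.947]
 [   0.       0.       0.       1.   ]]
```

View pics/w1.png

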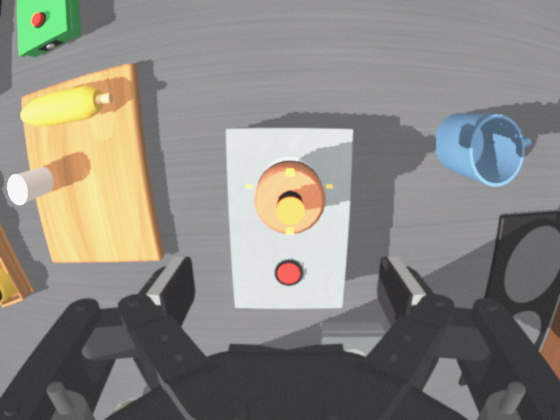

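The wrist view shows the mill in the centre: knob top at (290,211), lug marks at (290,172) and (290,231), notch marks at (249,186) and (330,186), and the pressed button at (288,272).

Run:
```python
from h import *
c=np.load('pics/w1.npy',allow_pickle=True).item(); hsv=cv2.cvtColor(c['image'],cv2.COLOR_BGR2HSV)
m=cv2.inRange(hsv,np.array((15,150,150)),np.array((35,255,255)));k=np.zeros_like(m);k[150:245,240:340]=m[150:245,240:340]
n,l,s,ce=cv2.connectedComponentsWithStats(k)
for i in range(1,n):
    if s[i,4]>5: print(s[i],ce[i].round(1),[wplane(c,ce[i],z).round(1)[:2] for z in (60,126,153)])
m=cv2.inRange(hsv,np.array((0,170,120)),np.array((5,255,255)));k=np.zeros_like(m);k[255:290,270:310]=m[255:290,270:310]
M=cv2.moments(k,True);print('btn',wplane(c,(M['m10']/M['m00'],M['m01']/M['m00']),64).round(1))
```

```text
btn [ 435.6 -279.4   64. ]
```

Run:
```python
from h import *
c=np.load('pics/w1.npy',allow_pickle=True).item(); hsv=cv2.cvtColor(c['image'],cv2.COLOR_BGR2HSV)
print([hsv[v,u] for u,v in ((290,212),(290,172),(249,186),(288,272),(275,200))], c['T'])
for lo,hi,roi in (((15,120,120),(35,255,255),(240,150,340,245)),((0,170,120),(5,255,255),(270,255,310,290))):
    m=cv2.inRange(hsv,np.array(lo),np.array(hi));k=np.zeros_like(m);x0,y0,x1,y1=roi;k[y0:y1,x0:x1]=m[y0:y1,x0:x1]
    n,l,s,ce=cv2.connectedComponentsWithStats(k)
    for i in range(1,n): print(s[i],ce[i].round(1),[wplane(c,ce[i],z).round(1)[:2] for z in (60,64,126,153)])
```

```text
[array([ 26, 126, 247], dtype=uint8), array([ 30, 100, 247], dtype=uint8), array([ 30, 100, 247], dtype=uint8), array([  2, 157, 247], dtype=uint8), array([ 19,  95, 247], dtype=uint8)] (array([ 536.41428958, -273.48456267,  269.01510647]), array([[ 9.98996937e-01, -4.47522515e-02, -1.53475030e-03],
       [-4.47509307e-02, -9.98997784e-01,  8.84396649e-04],
       [-1.57279089e-03, -8.14828040e-04, -9.99998431e-01]]))
[285 168  10   3  14] [289.5 168.6] [array([ 552.8, -276.9]), array([ 553.4, -276.9]), array([ 563.1, -276.7]), array([ 567.3, -276.6])]
[327 185   5   3  15] [329. 186.] [array([ 532.6, -317.7]), array([ 533.5, -317.2]), array([ 546.9, -309.3]), array([ 552.8, -305.9])]
[276 197  29  28 604] [290.1 210.3] [array([ 507.9, -275.7]), array([ 509.1, -275.7]), array([ 527.1, -275.7]), array([ 535. , -275.7])]
[293 232   1   1   1] [293. 232.] [array([ 483.2, -277.8]), array([ 484.6, -277.8]), array([ 507.3, -277.4]), array([ 517.2, -277.2])]
[294 265   1   1   1] [294. 265.] [array([ 443.3, -277.5]), array([ 445.2, -277.5]), array([ 475.3, -277.1]), array([ 488.4, -277. ])]
[296 266   1   2   2] [296.  266.5] [array([ 441.2, -279.7]), array([ 443.2, -279.7]), array([ 473.7, -278.9]), array([ 486.9, -278.6])]
[298 269   2   6   6] [298.7 271.5] [array([ 434.7, -282.5]), array([ 436.7, -282.5]), array([ 468.4, -281.2]), array([ 482.2, -280.6])]
[297 279   1   1   1] [297. 279.] [array([ 425. , -280.3]), array([ 427.2, -280.3]), array([ 460.7, -279.4]), array([ 475.2, -279. ])]
[285 282   1   1   1] [285. 282.] [array([ 421.7, -266.3]), array([ 423.9, -266.4]), array([ 458. , -268.2]), array([ 472.8, -268.9])]
[292 282   1   1   1] [292. 282.] [array([ 421.3, -274.4]), array([ 423.5, -274.4]), array([ 457.7, -274.7]), array([ 472.6, -274.8])]
```

Run:
```python
from h import *
P=np.array([536.3,-274.6])
bot.servo_line([*P,180],speed=200)
print('contact',bot.servo_line([*P,107],speed=80,until_force=8)); st()
bot.dwell(.2); st()
bot.move_gripper(60,20); bot.dwell(.3); st()
```

```text
contact False
{'clock': np.float64(7.192), 'ee_pos': array([ 536.548, -274.734,  107.58 ]), 'ft_force': array([-0.38 , -0.406,  0.319]), 'moment': array([-0.012,  0.02 , -0.   ]), 'grip_width': np.float64(85.126), 'grip_force': np.float64(0.0)}
{'clock': np.float64(7.392), 'ee_pos': array([ 536.433, -274.696,  107.441]), 'ft_force': array([-0.584,  0.214,  0.079]), 'moment': array([-0.015, -0.036, -0.045]), 'grip_width': np.float64(84.976), 'grip_force': np.float64(0.0)}
{'clock': np.float64(8.025), 'ee_pos': array([ 536.439, -274.846,  107.335]), 'ft_force': array([-0.042, -3.315,  5.54 ]), 'moment': array([-0.532,  0.094,  0.016]), 'grip_width': np.float64(61.59), 'grip_force': np.float64(21.904)}
```

Run:
```python
from h import *
P=np.array([536.3,-275.0])
bot.servo_line([*P,107.3],speed=20)
bot.move_gripper(60,50); st()
for a in (20,45,70,91):
    bot.servo_line([*P,107.3],dn(YM+a),speed=20) ; st('tool_rot')
```

```text
{'clock': np.float64(8.492), 'ee_pos': array([ 536.437, -274.956,  107.558]), 'ft_force': array([-0.258, -1.411,  7.004]), 'moment': array([-0.052,  0.093,  0.022]), 'grip_width': np.float64(61.173), 'grip_force': np.float64(49.776)}
{'clock': np.float64(8.992), 'ee_pos': array([ 536.76 , -274.572,  107.589]), 'ft_force': array([2.299, 1.833, 5.888]), 'moment': array([ 0.412, -0.371, -0.011]), 'grip_width': np.float64(60.916), 'grip_force': np.float64(49.747), 'tool_rot': array([-0.   ,  0.988,  0.152,  0.001])}
{'clock': np.float64(9.575), 'ee_pos': array([ 536.496, -274.538,  107.538]), 'ft_force': array([0.431, 2.144, 7.157]), 'moment': array([ 0.493,  0.032, -0.017]), 'grip_width': np.float64(61.009), 'grip_force': np.float64(49.812), 'tool_rot': array([-0.   ,  0.932,  0.362,  0.   ])}
{'clock': np.float64(10.158), 'ee_pos': array([ 535.952, -274.56 ,  107.469]), 'ft_force': array([-2.929,  1.904,  8.814]), 'moment': array([0.494, 1.062, 0.068]), 'grip_width': np.float64(61.316), 'grip_force': np.float64(49.891), 'tool_rot': array([-0.001,  0.831,  0.556, -0.   ])}
{'clock': np.float64(10.675), 'ee_pos': array([ 535.488, -274.843,  107.469]), 'ft_force': array([-7.812,  0.583, 11.113]), 'moment': array([0.128, 1.876, 0.168]), 'grip_width': np.float64(61.253), 'grip_force': np.float64(49.962), 'tool_rot': array([-0.001,  0.716,  0.698, -0.001])}
```

Run:
```python
from h import *
P=np.array([535.2,-275.0])
bot.servo_line([*P,107.3],speed=20); st()
print('stuck',bot.servo_line([*P,130],speed=30,until_force=30)); st()
bot.servo_line([*P,215],speed=120); bot.dwell(.1); st()
c=wshot('w2')
```

```text
{'clock': np.float64(10.925), 'ee_pos': array([ 535.151, -274.829,  107.546]), 'ft_force': array([-1.684,  0.466,  7.546]), 'moment': array([0.027, 0.423, 0.071]), 'grip_width': np.float64(60.67), 'grip_force': np.float64(50.064)}
stuck False
{'clock': np.float64(11.833), 'ee_pos': array([ 535.129, -274.964,  129.829]), 'ft_force': array([-0.15 ,  1.169, -3.592]), 'moment': array([ 0.005,  0.016, -0.013]), 'grip_width': np.float64(61.1), 'grip_force': np.float64(50.208)}
{'clock': np.float64(12.792), 'ee_pos': array([ 534.916, -274.867,  213.931]), 'ft_force': array([-0.177,  0.111, -3.291]), 'moment': array([0.012, 0.021, 0.074]), 'grip_width': np.float64(60.922), 'grip_force': np.float64(50.224)}
```

View pics/w2.png

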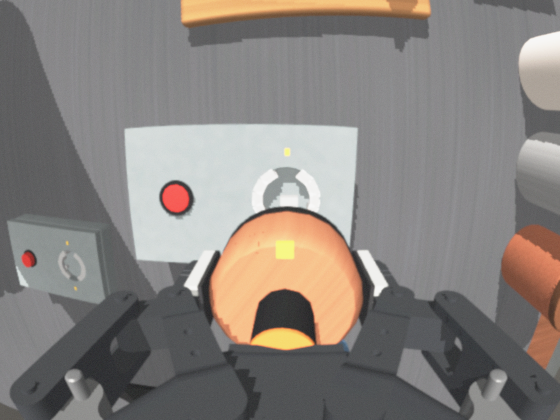

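The jar is out, with its lug mark at (285,249) lined up with the tool's x axis, so nothing slipped. Now to the board.

Run:
```python
from h import *
q=dn(YC+90)
bot.move_to([*BRD,200],q)
bot.servo_line([*BRD,92],speed=120); st()
print(bot.servo_line([*BRD,80],speed=12,until_force=5)); st()
z=bot.read_state()['ee_pos'][2]
bot.move_gripper(85); bot.dwell(.4); st()
# pads now clear; up to the knob
zk=z-62.3+104.5
bot.servo_line([*BRD,zk+8],speed=80)
bot.dwell(.1); st()
c=wshot('w3')
```

```text
{'clock': np.float64(14.9), 'ee_pos': array([497.408, -20.113,  92.663]), 'ft_force': array([-0.033,  0.373, -3.281]), 'moment': array([ 0.001, -0.   , -0.036]), 'grip_width': np.float64(60.723), 'grip_force': np.float64(50.182)}
True
{'clock': np.float64(15.658), 'ee_pos': array([497.029, -20.021,  82.572]), 'ft_force': array([-1.68 ,  0.717,  5.672]), 'moment': array([-0.043,  0.203,  0.033]), 'grip_width': np.float64(61.029), 'grip_force': np.float64(50.802)}
{'clock': np.float64(16.425), 'ee_pos': array([496.428, -19.933,  81.815]), 'ft_force': array([-0.22 , -0.453, -0.094]), 'moment': array([-0.003,  0.032, -0.02 ]), 'grip_width': np.float64(85.177), 'grip_force': np.float64(0.0)}
{'clock': np.float64(17.308), 'ee_pos': array([496.724, -19.971, 132.214]), 'ft_force': array([-0.362, -0.091, -0.192]), 'moment': array([-0.025, -0.001, -0.02 ]), 'grip_width': np.float64(84.866), 'grip_force': np.float64(0.0)}
```

View pics/w3.png

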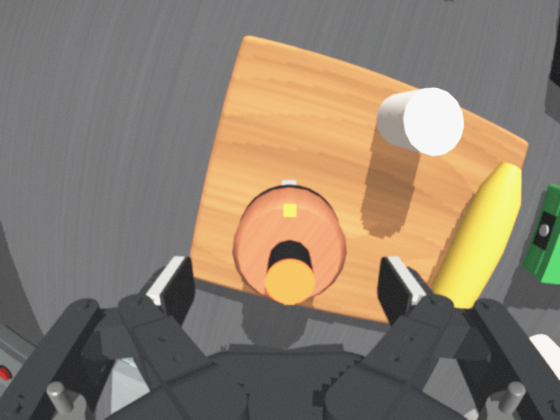

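The jar stands on the board, knob at (290,283), lug mark at (290,210), cob and salt undisturbed. I regrasp by the knob.

Run:
```python
from h import *
c=np.load('pics/w3.npy',allow_pickle=True).item(); hsv=cv2.cvtColor(c['image'],cv2.COLOR_BGR2HSV)
k=np.zeros((420,560),np.uint8); m=cv2.inRange(hsv,np.array((10,150,200)),np.array((25,255,255)));k[255:310,260:320]=m[255:310,260:320]
n,l,s,ce=cv2.connectedComponentsWithStats(k);i=1+s[1:,4].argmax();print(s[i],ce[i],wplane(c,ce[i],128.3))
zk=82.2-62.3+104.7
print(bot.servo_line([*BRD,zk],speed=40,until_force=6)); bot.dwell(.1); st()
bot.move_gripper(18,40); bot.dwell(.2); st()
bot.servo_line([*BRD,zk+6],speed=20); st()
bot.servo_line([*BRD,215],speed=100); bot.dwell(.3); st()
```

```text
[ 266  259   48   46 1664] [289.37980769 281.38521635] [498.89063381 -20.01000982 128.3       ]
False
{'clock': np.float64(17.817), 'ee_pos': array([497.033, -20.001, 124.568]), 'ft_force': array([0.329, 0.236, 0.418]), 'moment': array([ 0.006,  0.027, -0.007]), 'grip_width': np.float64(85.056), 'grip_force': np.float64(0.0)}
{'clock': np.float64(18.617), 'ee_pos': array([497.178, -20.004, 124.764]), 'ft_force': array([ 0.691, -0.047,  2.792]), 'moment': array([ 0.075, -0.225, -0.026]), 'grip_width': np.float64(20.834), 'grip_force': np.float64(39.253)}
{'clock': np.float64(19.067), 'ee_pos': array([496.861, -19.992, 130.485]), 'ft_force': array([ 0.215,  0.393, -3.242]), 'moment': array([-0.035,  0.01 ,  0.005]), 'grip_width': np.float64(20.07), 'grip_force': np.float64(39.251)}
{'clock': np.float64(20.358), 'ee_pos': array([496.923, -20.003, 214.713]), 'ft_force': array([-0.982, -0.123, -4.182]), 'moment': array([ 0.034,  0.001, -0.028]), 'grip_width': np.float64(20.828), 'grip_force': np.float64(39.252)}
```

Held by the knob. I look at the caddy from short of it before going in.

Run:
```python
from h import *
u=np.array([np.cos(np.radians(YC+90)),np.sin(np.radians(YC+90))])
bot.servo_line([*BRD,240],speed=150)
bot.move_to([*(GAP-100*u),260],dn(YC+90)); bot.dwell(.3); st()
c=wshot('w4')
```

```text
{'clock': np.float64(21.742), 'ee_pos': array([465.721, 161.534, 259.843]), 'ft_force': array([ 0.576,  0.178, -2.797]), 'moment': array([0.015, 0.002, 0.023]), 'grip_width': np.float64(20.425), 'grip_force': np.float64(39.382)}
```

View pics/w4.png

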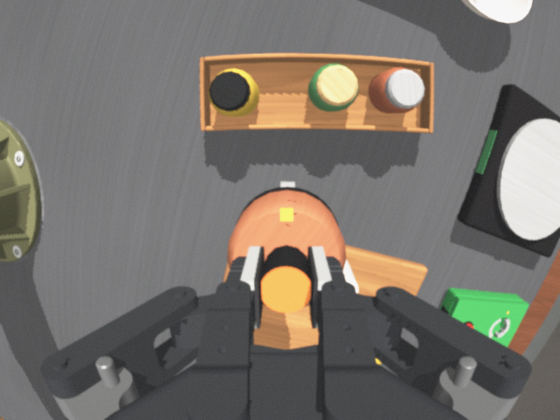

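The wrist view shows the yellow jar's black cap at (230,91), the green jar's wooden cap at (337,84), the steel cap at (405,89) and the caddy rim corners at (201,57), (433,62), (203,131) and (432,131). The gap is between black and wood, and the lug mark at (287,215) is still aligned with the tool.

Run:
```python
from h import *
c=np.load('pics/w4.npy',allow_pickle=True).item()
a=np.radians(YC);Rc=np.array([[np.cos(a),np.sin(a)],[-np.sin(a),np.cos(a)]])
g=cv2.cvtColor(c['image'],cv2.COLOR_BGR2GRAY)
for n,p,z in (('blk',(230,91),71),('wood',(337,84),71),('steel',(405,89),71),('c1',(201,57),36),('c2',(433,62),36),('c3',(203,131),36),('c4',(432,131),36)):
    w=wplane(c,p,z)[:2]; print(n,w.round(1),(Rc@(w-[473,269.5])).round(1))
print('knob',wplane(c,(286,290),260+3.5),'shoulder mark',Rc@(wplane(c,(287,215),260-23)[:2]-c['T'][0][:2]))
```

```text
blk [385.9 237.7] [-92.7  -3.4]
wood [480.9 275.4] [9.3 3.2]
steel [546.7 296.1] [78.3  2.5]
c1 [336.8 266.7] [-130.5   39.3]
c2 [580.6 347.7] [126.4  41.3]
c3 [363.3 189.2] [-129.1  -42.5]
c4 [605.3 271.7] [126.5 -38.7]
knob [466.47853955 160.96528938 263.5       ] shoulder mark [ 1.07561489 24.39796742]
```

```bash
cat >> h.py <<'E'
_a=np.radians(YC)
T=np.array([473,269.5])+np.array([np.cos(_a),np.sin(_a)])*-41.2
E
python3 - <<'E'
from h import *
bot.servo_line([*T,260],speed=120)
bot.servo_line([*T,186],speed=100); bot.dwell(.2); st()
print(bot.servo_line([*T,140],speed=25,until_force=5)); st()
print(bot.servo_line([*T,126],speed=15,until_force=5)); st()
for z in (122,119,116,113):
    r=bot.servo_line([*T,z],speed=8,until_force=9); print(z,r); st()
    if r: break
E
```

```text
{'clock': np.float64(23.867), 'ee_pos': array([433.966, 256.883, 186.521]), 'ft_force': array([ 0.107,  0.089, -4.106]), 'moment': array([0.003, 0.013, 0.004]), 'grip_width': np.float64(20.737), 'grip_force': np.float64(39.38)}
False
{'clock': np.float64(25.858), 'ee_pos': array([433.835, 256.836, 140.113]), 'ft_force': array([ 0.099, -0.073, -2.57 ]), 'moment': array([ 0.057, -0.056,  0.045]), 'grip_width': np.float64(20.696), 'grip_force': np.float64(39.381)}
False
{'clock': np.float64(26.942), 'ee_pos': array([433.84 , 256.811, 126.07 ]), 'ft_force': array([-0.07 , -0.454, -3.249]), 'moment': array([-0.024,  0.086,  0.038]), 'grip_width': np.float64(20.745), 'grip_force': np.float64(39.358)}
122 False
{'clock': np.float64(27.592), 'ee_pos': array([433.807, 256.808, 121.977]), 'ft_force': array([-0.604, -0.769, -4.932]), 'moment': array([ 0.006,  0.116, -0.032]), 'grip_width': np.float64(20.727), 'grip_force': np.float64(39.353)}
119 False
{'clock': np.float64(28.117), 'ee_pos': array([433.787, 256.817, 118.961]), 'ft_force': array([-0.989, -0.769, -3.079]), 'moment': array([-0.054,  0.047,  0.023]), 'grip_width': np.float64(20.257), 'grip_force': np.float64(39.367)}
116 False
{'clock': np.float64(28.642), 'ee_pos': array([433.827, 256.8  , 115.96 ]), 'ft_force': array([-1.241,  0.156, -2.544]), 'moment': array([-0.012,  0.085,  0.009]), 'grip_width': np.float64(20.405), 'grip_force': np.float64(39.385)}
113 False
{'clock': np.float64(29.167), 'ee_pos': array([433.795, 256.817, 112.94 ]), 'ft_force': array([ 0.151, -0.889, -3.938]), 'moment': array([-0.025,  0.087,  0.045]), 'grip_width': np.float64(20.576), 'grip_force': np.float64(39.392)}
```

Run:
```python
from h import *
for z in (111,110,109,108,107):
    r=bot.servo_line([*T,z],speed=6,until_force=5); print(z,r); st()
    if r: break
```

```text
111 False
{'clock': np.float64(29.65), 'ee_pos': array([433.955, 256.852, 111.102]), 'ft_force': array([ 0.31 , -0.272, -1.274]), 'moment': array([ 0.047, -0.181,  0.008]), 'grip_width': np.float64(20.556), 'grip_force': np.float64(39.573)}
110 False
{'clock': np.float64(29.967), 'ee_pos': array([433.806, 256.797, 109.958]), 'ft_force': array([-0.103,  0.414, -2.256]), 'moment': array([ 0.046, -0.064, -0.012]), 'grip_width': np.float64(20.138), 'grip_force': np.float64(39.554)}
109 True
{'clock': np.float64(30.175), 'ee_pos': array([434.1  , 256.918, 109.676]), 'ft_force': array([-0.517, -1.487,  4.545]), 'moment': array([-0.059,  0.11 ,  0.007]), 'grip_width': np.float64(20.791), 'grip_force': np.float64(40.181)}
```

Floor contact at the expected height (109.7). I release, retreat and check.

Run:
```python
from h import *
bot.move_gripper(50); bot.dwell(.2); st()
p=bot.read_state()['ee_pos']
bot.servo_line([p[0],p[1],260],speed=80)
u=np.array([np.cos(np.radians(YC+90)),np.sin(np.radians(YC+90))])
bot.move_to([*(T-100*u),260],dn(YC+90)); bot.dwell(.2)
c=wshot('w5')
t=bot.read_camera('top'); W=world(t)
a=np.radians(YC);Rc=np.array([[np.cos(a),np.sin(a)],[-np.sin(a),np.cos(a)]])
Z=W[...,2]; k=np.zeros(Z.shape,np.uint8); k[170:320,100:200]=((Z>60)&(Z<125))[170:320,100:200]
for n,z0,z1 in (('caps',60,76),('shoulder',80,95),('knob',104,120)):
    q=(k>0)&(Z>z0)&(Z<z1); N,l,s,ce=cv2.connectedComponentsWithStats(q.astype(np.uint8))
    for i in range(1,N):
        if s[i,4]>15: w=W[l==i]; print(n,s[i,4],(Rc@(w.mean(0)[:2]-[473,269.5])).round(1),w[:,2].mean().round(1),w[:,2].std().round(1))
```

```text
{'clock': np.float64(30.767), 'ee_pos': array([433.734, 256.738, 109.056]), 'ft_force': array([-0.398, -0.301, -0.476]), 'moment': array([ 0.026, -0.013,  0.008]), 'grip_width': np.float64(50.165), 'grip_force': np.float64(0.0)}
caps 238 [82.4  3. ] 69.6 2.8
caps 222 [-91.4  -3.2] 70.0 2.7
shoulder 32 [-63.5   1.4] 84.3 2.6
```

View pics/w5.png

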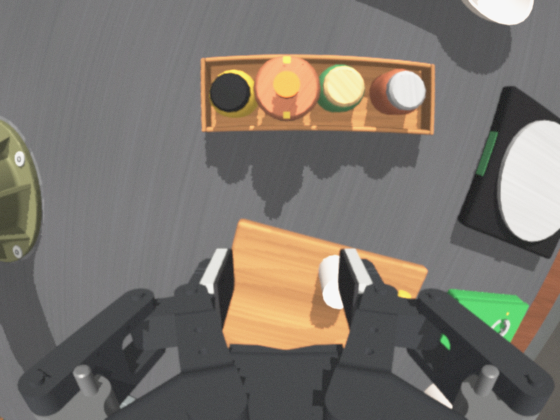

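The grinding jar at (287,86) stands in the row with its lug marks across it. The three spice jars stand upright at (230,91), (341,86) and (403,91), and the robot is clear. Handing in.

```bash
python3 -c "
from h import *
print(bot.finish_job()); st()"
```

```text
the job is handed in; nothing more can be done
None
the job is handed in; nothing more can be done
```

I handed the job in at about 33 s of the 72 s limit, with no verdict returned: the last wrist picture shows the grinding jar upright in the caddy, all three spice jars standing and the arm clear.

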